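# Lock the rotary sample stage

### The job

Lock the rotary sample stage on the measuring table: with a fingertip against the upright black post on the slotted disc, turn the disc until its slot is in line with the steel locking bar, and then push the bar by its upright tab through the slot until it is fully home against the end of the keeper on the far side of the disc. Only push: do not lift the bar out of its guide, and leave the roof-tile sample, the screwdriver and the ball stand where they are.

Things in the scene. Friction and masses are not known exactly. Their poses are not given: they have to be found in the camera images.
- rig: Fixed base of the stage: dark steel plate 130 mm (x) by 305 mm (y), 12 mm thick, on the table. Origin on the table surface under the disc's axis; the plate spans y = -195 to +110 mm. Its +y axis is the direction in which the bar travels: in line along y stand the guide, the disc and the keeper.
- guide_strap (a point): Centre of the top of the strap over the guide, 40 mm above the table. The guide: painted grey, 40 mm wide, y from -192 to -52 mm in the rig frame, open-topped channel 20 mm wide, floor 16 mm and walls 34 mm above the table; the strap crosses it at y = -72 to -52 mm, 2 mm above the bar.
- disc_center (a point): On the upright axis of the slotted steel disc, level with its top, 37 mm above the table. Disc 100 mm across; a straight slot 20 mm wide, open above and at both ends, runs right across through its axis, floor 15 mm above the table. A white ball 22 mm across on a stem (top 77 mm above the table) is fixed to the disc 30 mm from the axis, opposite the post.
- disc_handle (a point): Centre of the top of the upright round black post (14 mm diameter) that turns the disc: 72 mm from the disc's axis on an 18 mm wide lug, in the direction square to the slot. Post top 93 mm above the table, lug top 33 mm; the post is clear between.
- disc (a joint): Disc angle, rad, positive anticlockwise from above. 0: slot in line with the bar, post along the rig's +x. Starts between -1.05 and -0.45, post swung towards the guide. Range -1.15 to 0.9, no stop or detent at 0; friction (0.12 N m, some 2 N at the post) keeps it where left. The bar enters only if the slot is in line; its round nose forgives about 0.1 rad.
- bar: Loose steel locking bar lying in the guide: 16 mm wide, 16 mm high, 170 mm long, 0.25 to 0.5 kg, 2 mm of play either side. Origin at the middle of its underside, 16 mm above the table; y along the bar towards the nose (the rig's +y), z up. Slides along +y with 1 to 5 N of friction.
- bar_nose (a point): Foremost point of the bar's round nose, at half its height, 85 mm ahead of the bar's origin. At the start it lies 4 to 24 mm short of the disc's rim.
- bar_tab (a point): Centre of the rear face (the face to push) of the upright steel tab at the tail of the bar: 85 mm behind the bar's origin, 56 mm above the table. Tab 34 mm wide, 12 mm thick, standing 38 to 66 mm above the table on a 16 mm neck, clear above the guide's walls. It stops 6 mm short of the strap when the bar is home.
- keeper_end (a point): The point on the closed end of the keeper's channel that the nose touches when the bar is home: on the bar's line, 80 mm from the disc's axis, 24 mm above the table; axes as the rig's. The keeper: painted grey, 42 mm wide, y from 53 to 95 mm in the rig frame, top 34 mm above the table, channel 22 mm wide and open above.
- tile: Bystander, loose: wavy terracotta roof-tile cut-off, 180 by 110 mm and 31 mm high, lying beyond the keeper. Origin at the middle of its underside.
- screwdriver: Bystander, loose: screwdriver 170 mm long lying on the robot's side of the rig. Origin under its middle.
- ballstand: Bystander, loose: dark steel stand 48 mm across with a white ball on top, 86 mm high, standing beside the guide on the rig's +x side. Origin at the centre of its underside.
Not all that is in view belongs to the job. There is more than one size of the bar; the job needs the middle-sized.

How it is judged:
On the way, in this order (a step that is already met when the one before it is completed fails the run):
1. the disc's slot is in line with the bar (within 0.15 rad) while the bar is still outside the disc (value of joint disc between -0.15 and 0.15 rad and y of bar_nose in the frame of keeper_end below -0.125 m), for 0.1 s.
2. the bar is through the disc and home in the keeper (within 6 mm) (y of bar_nose in the frame of keeper_end above -0.006 m), for 0.2 s.
At the end, for the whole second after the job is handed in: The bar's nose is within 6 mm of the closed end of the keeper and within 7 mm of its line, the bar lies flat in the guide (less than 6 mm raised, within 0.08 rad of the line), at rest, and the disc is within 0.1 rad of being in line (y of bar_nose in the frame of keeper_end above -0.006 m and x of bar_nose in the frame of keeper_end between -0.007 and 0.007 m and value of joint disc between -0.1 and 0.1 rad and z of bar in the frame of rig below 0.022 m and angle between the y axis of bar and the y axis of rig, either way round below 0.08 rad and linear speed of bar below 0.02 m/s); the robot touches nothing.
It fails at once if the bar is lifted more than 10 mm (z of bar in the frame of rig above 0.026 m).
It fails at once if the roof-tile sample is moved more than 20 mm (distance of tile from where it was at the start of the episode above 0.02 m).
It fails at once if the screwdriver is moved more than 20 mm (distance of screwdriver from where it was at the start of the episode above 0.02 m).
It fails at once if the ball stand is moved more than 20 mm (distance of ballstand from where it was at the start of the episode above 0.02 m).
It also fails if it takes over 48 s, if anything falls off the work surface, if the arm or the gripper's body presses on something with over 40 N, if the wrist force passes 120 N, or if a joint passes its speed limit or range.

### The arm

A 6-joint arm with a two-finger parallel gripper is mounted at the origin on the work surface. World frame = base frame: x ahead of the robot, y to its left, z up, the work surface at z = 0. Lengths are in m, angles in rad, forces in N, time in s.
With the tool pointing down it reaches from about 0.375 to 0.9 m from the base axis. Payload 3.1 kg.
Tool frame: the origin (TCP) lies at the very end of the fingers, on their centre line; the grasp point (between the pads) lies 19 mm behind it; z points along the fingers, y is the direction in which the jaws open and shut (so a half turn about z gives the same grasp; the last joint's range is limited). The gripper opens to 85 mm and grips with 20 to 120 N. Pads are 22 mm wide; open, the fingers measure 114 mm over their backs; the gripper's body (76 mm by 85 mm) begins 54 mm behind the grasp point. The pads swing forward as they close: fully open they stand 13 mm farther back than shut.
Start: joints at [-1.341, 0.527, 1.433, -0, 1.181, -0.178], TCP at [0.248, -0.573, 0.231] pointing down, gripper open.
Joint ranges: [-3.08, 3.08], [-0.75, 2.2], [0.22, 2.44], [-1.43, 4.57], [0, 2.65], [-2.85, 2.85]. Speed limits (rad/s): [2.79, 2.79, 3.14, 3.14, 3.14, 3.14].

### API

Orientations are given as a 3x3 rotation matrix whose columns are the frame's x, y, z axes.
In Python, from station import monitor, optics, arm, models gives the robot as it stands. The module is installed in compiled form; this text tells all that it offers.
- The arm moves only by the tool servo_tool, never from a script. Its arguments are lists of equal length, an entry for each row: "dr": the turn, a rotation vector about the tool's x, y, z in rad, a list of three; "travel": the shift along the tool's x, y, z in mm, a list of three; "hand": the closure, from 0 (fully open) to 1 (shut). In form: {"dr": [[rx, ry, rz], ...], "travel": [[tx, ty, tz], ...], "hand": [hand, ...]}. A call has 1 to 10 rows; each row shifts and turns the commanded pose from where the row before left it, along the tool's axes as they then stand; what a row does not reach is not made up. A row lasts 1/10 s, in which the tool goes at most 50 mm and 8.59 degrees, less where a joint would pass 70% of its speed; a pose out of reach is approached as far as the arm can. A call is refused whole if a number of a shift passes 50 or a number of a turn 0.15, either way. A call with a gripper value outside its range is refused whole. The fingers move at their own pace and stop on an object; the grip force is fixed at half the most. Time passes only in rows, so rows that do not move let the fingers close. It gives the time, the measured TCP pose, the force and the opening at its end, in the units of the state.
- monitor.get_state(): the state, without advancing time (a new reading comes with each control period).
- optics.get_image(name): name is "scene" or "top" or "wrist"; returns a dict with "frame" (384x512x3 uint8, blue, green, red), "fx", "fy", "cx", "cy" (pixels), "view" (4x4, takes a point from world to camera coordinates). Camera axes: x right, y up, looking along -z (the intrinsics and any distortion apply to the point x, -y, -z); pixel columns grow to the right and rows downward; lengths in m; the calibration is good to about 2 mm. The wrist camera is an equidistant fisheye: a pixel r from the principal point sees the ray r / f radians off the axis. A picture is of the moment at which its call begins. There is no depth.
- arm.hand_in(): hands the job in, once; it reports no verdict.
Trained networks look in a picture, given as the dict that the camera call returned (one of the last four; its "shot" number tells which), for a name from the list of things; names that differ only in an ending like _2 or _b are one class to them, and where a whole thing is asked for, a point or a joint stands for the part that bears it (a point fixed in the world has none). Each returns a list of dicts, best first, with "conf" (0 to 1); they miss things now and then, are a little off and sometimes report something else, mostly with a low value. They report only what shows in the picture. A call takes as long as a camera call. They do not tell look-alikes from the thing itself.
- models.boxes_of(name, picture): "bbox" ([left, top, right, bottom] in pixels, round what is visible of it).
- models.cut_out(name, picture): "mask" (384x512 bool, what is visible of it) and "bbox" ([left, top, right, bottom] in pixels, round what is visible of it).
The state is a dict: "time_s": time; "joint_pos": joint angles; "joint_vel": joint speeds; "joint_torque": joint torques, N m; "tcp_pos": TCP position; "tcp_rot": TCP orientation; "wrist_force": force on the tool from outside, world axes, zero at the start; "wrist_torque": the same for the moment, N m; "grip_width": finger opening in m.
Only numpy, scipy, OpenCV 4.12 (cv2) and the standard library are available. Lean on these libraries where they do the work, as an engineer would, in place of code of your own. Each camera call takes 0.05 s, during which the arm holds its last target. There are 200 camera calls.

## Working session

There is one attempt and no reset: what is moved stays moved. The work goes in short steps, Python scripts to look and compute and a tool call to move; the robot and the scene stay as the last step left them, time stands still between calls to the robot, and variables do not carry over. Pictures are saved under pics/ and viewed, about 8 in all and at most 12, crops included, and the job is handed in when it is done.

Besides the shell and the picture viewer there is one more tool, called after "Emit:" in YAML: its name, and indented under it one key for each argument. servo_tool: Moves the arm, as the interface text tells. Its arguments: {"type":"object","properties":{"dr":{"type":"array"},"travel":{"type":"array"},"hand":{"type":"array"}},"required":["dr","travel","hand"]}

```bash
mkdir -p pics
cat > h.py <<'E'
import numpy as np, cv2
from station import monitor, optics, arm, models
def ray(p,u,v):
    V=np.array(p['view']);R=V[:3,:3];o=-R.T@V[:3,3]
    d=np.array([(u-p['cx'])/p['fx'],-(v-p['cy'])/p['fy'],-1]);return o,R.T@d
def atz(p,u,v,z):
    o,d=ray(p,u,v);return o+d*(z-o[2])/d[2]
def proj(p,X):
    V=np.array(p['view']);c=V[:3,:3]@np.array(X)+V[:3,3]
    return p['cx']+p['fx']*c[0]/-c[2],p['cy']-p['fy']*c[1]/-c[2]
E
python3 - <<'E'
from h import *
for n in ['top','scene']:
    p=optics.get_image(n);cv2.imwrite(f'pics/{n}1.png',p['frame'])
    print(n,p['fx'],[k for k in p])
    for t in ['rig','guide_strap','disc_center','disc_handle','bar','bar_tab','keeper_end','tile','screwdriver','ballstand']:
        r=models.boxes_of(t,p);print(t,[(np.round(q['bbox']).tolist(),round(q['conf'],2)) for q in r[:4]])
s=monitor.get_state();print(s['time_s'],s['tcp_pos'],s['tcp_rot'],s['wrist_force'])
E
```

```text
top 478.35074677047214 ['frame', 'fx', 'fy', 'cx', 'cy', 'view', 'shot']
rig [([213.0, 167.0, 321.0, 244.0], 0.6)]
guide_strap [([211.0, 165.0, 325.0, 245.0], 0.91)]
disc_center [([211.0, 165.0, 325.0, 242.0], 0.78)]
disc_handle [([239.0, 176.0, 279.0, 213.0], 0.98)]
bar [([278.0, 204.0, 330.0, 229.0], 0.72), ([349.0, 191.0, 389.0, 206.0], 0.69), ([362.0, 253.0, 408.0, 288.0], 0.56)]
bar_tab [([349.0, 186.0, 387.0, 207.0], 0.68), ([278.0, 201.0, 335.0, 229.0], 0.64), ([365.0, 256.0, 407.0, 286.0], 0.59)]
keeper_end [([215.0, 165.0, 324.0, 244.0], 0.9)]
tile [([158.0, 124.0, 218.0, 194.0], 0.85)]
screwdriver [([244.0, 232.0, 294.0, 256.0], 0.73)]
ballstand [([318.0, 170.0, 334.0, 185.0], 0.52)]
scene 390.1682820171599 ['frame', 'fx', 'fy', 'cx', 'cy', 'view', 'shot']
rig [([199.0, 185.0, 303.0, 238.0], 0.92)]
guide_strap [([200.0, 185.0, 299.0, 237.0], 0.62)]
disc_center [([202.0, 182.0, 302.0, 238.0], 0.91)]
disc_handle [([250.0, 188.0, 278.0, 226.0], 0.86)]
bar [([113.0, 170.0, 151.0, 239.0], 0.83), ([191.0, 207.0, 241.0, 221.0], 0.62), ([157.0, 246.0, 185.0, 283.0], 0.53)]
bar_tab [([113.0, 166.0, 151.0, 239.0], 0.89), ([189.0, 204.0, 240.0, 226.0], 0.81), ([156.0, 247.0, 186.0, 282.0], 0.59)]
keeper_end [([200.0, 188.0, 300.0, 239.0], 0.62)]
tile [([310.0, 176.0, 362.0, 230.0], 0.98)]
screwdriver [([206.0, 184.0, 231.0, 195.0], 0.68), ([249.0, 188.0, 278.0, 228.0], 0.51)]
ballstand [([209.0, 243.0, 223.0, 264.0], 0.56), ([190.0, 207.0, 238.0, 220.0], 0.31)]
1.1 [ 0.24847214 -0.57343402  0.23128512] [[ 9.17602166e-01  3.97500020e-01  1.06684992e-05]
 [ 3.97500016e-01 -9.17602161e-01  1.08787426e-04]
 [ 5.30324419e-05 -9.55828490e-05 -9.99999994e-01]] [-0.60980998  0.31378981  0.09699908]
```

View pics/top1.png

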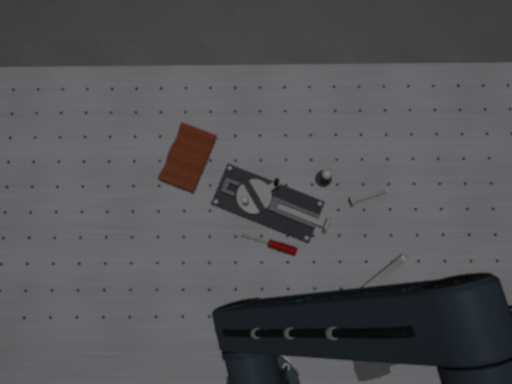

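View pics/scene1.png

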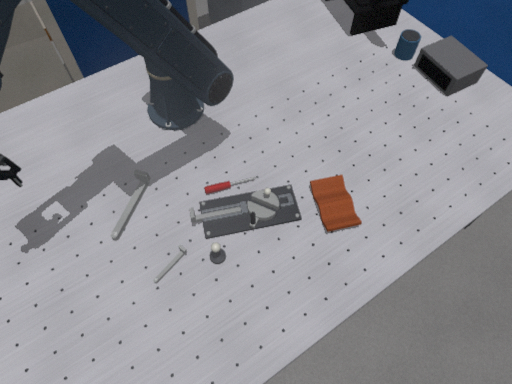

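The top picture shows the rig at (213–325, 165–245). The keeper is at the left, the bar tab at (326,223), the post at (277,182), the stand at (324,177) and the screwdriver at (270,245). The two other bars lie off the rig. I'll enlarge the crop to pick fit points.

Run:
```python
from h import *
f=cv2.imread('pics/top1.png')[155:255,205:345]
f=cv2.convertScaleAbs(f,alpha=1.5)
cv2.imwrite('pics/c1.png',cv2.resize(f,None,fx=5.7,fy=5.7,interpolation=cv2.INTER_CUBIC)[:600])
```

```text
(no output)
```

View pics/c1.png

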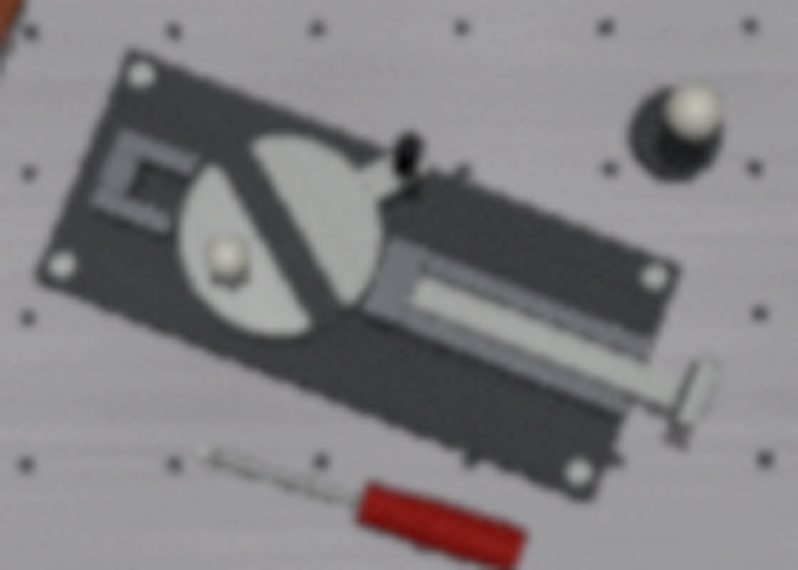

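The enlarged crop shows the plate corners at (131,50), (680,265), (590,502) and (38,280). The post top is at about (411,143), the ball at (228,255), and the tab's upper end at about (697,388). The slot runs from (232,155) to (325,312).

```bash
cat >> h.py <<'E'
def rigframe(p,pix,z=0.012):
    P=np.array([atz(p,u,v,z)[:2] for u,v in pix])
    L=np.array([[.065,.110],[.065,-.195],[-.065,-.195],[-.065,.110]])
    lc,pc=L.mean(0),P.mean(0);H=(L-lc).T@(P-pc);U,S,Vt=np.linalg.svd(H);R=Vt.T@U.T
    t=pc-R@lc; return R,t,np.abs((L@R.T+t)-P).max(),np.linalg.det(R)
E
python3 - <<'E'
from h import *
p=optics.get_image('top')
c=lambda x,y:((x+.5)/5.7+205-.5,(y+.5)/5.7+155-.5)
R,t,e,d=rigframe(p,[c(131,50),c(680,265),c(590,502),c(38,280)])
print(R,t,'err',e,d,'yaw',np.arctan2(R[1,0],R[0,0]))
def rig(q,z): return np.round(R.T@(atz(p,*c(*q),z)[:2]-t),4)
h=rig((411,143),.093);print('post',h,np.hypot(*h),np.arctan2(h[1],h[0]))
b=rig((228,255),.066);print('ball',b,np.arctan2(-b[1],-b[0]))
a=rig((232,155),.037);b=rig((325,312),.037);print('slot',a,b,np.arctan2(b[1]-a[1],b[0]-a[0])+np.pi/2)
print('tab mid',rig((697,388),.066),'stand',rig((695,108),.075),'nose strap', rig((415,290),.032))
print('driver',rig((208,455),.005),rig((520,548),.01),'cam',atz(p,0,0,0), ray(p,0,0)[0])
for n,q in dict(tabrear=(0,-.21),post=(.072*np.cos(-.7),.072*np.sin(-.7)),disc=(0,0),keep=(0,.08)).items(): print(n,R@np.array(q)+t)
E
```

```text
[[ 0.92586028  0.37786603]
 [-0.37786603  0.92586028]] [0.53667576 0.02023887] err 0.00277649385725659 0.9999999999999992 yaw -0.3874903561473627
post [ 0.058  -0.0447] 0.07322629309203081 -0.6566115293992474
ball [-0.0222  0.0188] -0.7026606456574414
slot [0.0289 0.0378] [-0.0276 -0.0349] -0.6606621439119911
tab mid [ 0.0018 -0.217 ] stand [ 0.1288 -0.167 ] nose strap [-0.     -0.0725]
driver [-0.1138 -0.0058] [-0.099  -0.1689] cam [1.16730479 0.81084639 0.        ] [0.35067822 0.01951067 1.38936435]
tabrear [ 0.45732389 -0.17419179]
post [ 0.57013481 -0.04351449]
disc [0.53667576 0.02023887]
keep [0.56690504 0.0943077 ]
```

Emit:
servo_tool:
  dr:
    - [0,0,-0.129]
    - [0,0,-0.129]
    - [0,0,-0.129]
    - [0,0,-0.129]
    - [0,0,-0.129]
    - [0,0,-0.129]
    - [0,0,0]
    - [0,0,0]
    - [0,0,0]
    - [0,0,0]
  travel:
    - [0,0,0]
    - [0,0,0]
    - [0,0,0]
    - [0,0,0]
    - [0,0,0]
    - [0,0,0]
    - [45,10,0]
    - [45,10,0]
    - [45,10,0]
    - [45,10,0]
  hand: [1,1,1,1,1,1,1,1,1,1]

```text
time_s: 2.15
tcp_pos: [0.3543, -0.4206, 0.2314]
tcp_rot: [[0.379, 0.925, 0.0], [0.925, -0.379, -0.0], [0.0, 0.0, -1.0]]
wrist_force: [1.3, -0.1, -0.3]
grip_width: -0.0003
```

Emit:
servo_tool:
  dr:
    - [0,0,0]
    - [0,0,0]
    - [0,0,0]
    - [0,0,0]
    - [0,0,0]
    - [0,0,0]
    - [0,0,0]
    - [0,0,0]
    - [0,0,0]
  travel:
    - [45,9,0]
    - [45,9,0]
    - [45,9,0]
    - [45,9,0]
    - [45,9,0]
    - [45,9,0]
    - [45,9,0]
    - [45,9,0]
    - [0,0,0]
  hand: [1,1,1,1,1,1,1,1,1]

```text
time_s: 3.05
tcp_pos: [0.559, -0.1113, 0.2315]
tcp_rot: [[0.372, 0.928, 0.002], [0.928, -0.372, 0.001], [0.002, 0.002, -1.0]]
wrist_force: [-0.6, -0.6, 0.1]
grip_width: 0.0003
```

```bash
cat >> h.py <<'E'
Rg=np.array([[.92586,.37787],[-.37787,.92586]]);Tg=np.array([.53668,.02024])
def st():
    s=monitor.get_state();print('t',s['time_s'],'rig',np.round(Rg.T@(s['tcp_pos'][:2]-Tg),4),'z',round(s['tcp_pos'][2],4),'yaw err',np.arctan2(s['tcp_rot'][1][0],s['tcp_rot'][0][0])-1.1833,'F',np.round(s['wrist_force'],1),'w',s['grip_width'],'j6',s['joint_pos'][5])
E
python3 - <<'E'
from h import *
p=optics.get_image('wrist');cv2.imwrite('pics/w1.png',cv2.resize(cv2.convertScaleAbs(p['frame'],alpha=1.4),(768,576)))
st();print(p['fx'],p['cx'],p['cy'])
E
```

```text
t 3.1 rig [ 0.0699 -0.1159] z 0.2313 yaw err 0.004595687955329053 F [-0.1 -0.  -0.4] w 1.287078468207116e-05 j6 -0.0143499449731145
297.3186396354542 254.8703514604456 191.80898826035863
```

View pics/w1.png

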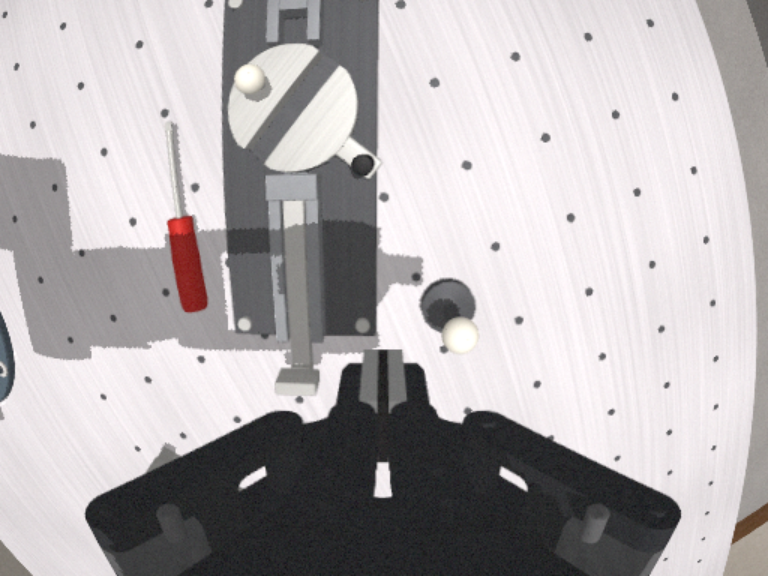

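The wrist view is aligned with the rig. It shows the disc centre at (293,106), the post top at (363,163), the ball at (249,79) and the strap at (291,187). The tab's top rear edge is at (297,394), the plate's rear corners are at (228,333) and (379,333), and the stand's ball is at (460,335).

```bash
cat >> h.py <<'E'
def watz(p,u,v,z):
    x,y=(u-p['cx']),(v-p['cy']);r=np.hypot(x,y);a=r/p['fx'];V=np.array(p['view']);R=V[:3,:3];o=-R.T@V[:3,3]
    d=R.T@np.array([x/r*np.sin(a),-y/r*np.sin(a),-np.cos(a)]);return o+d*(z-o[2])/d[2]
E
python3 - <<'E'
from h import *
p=optics.get_image('wrist')
for n,(u,v,z) in dict(disc=(293,106,.037),post=(363,163,.093),ball=(249,79,.066),slotA=(322,66,.037),slotB=(262,150,.037),strap=(291.5,187,.04),strapfront=(291,174,.04),tabrear=(297,394,.066),c1=(228,333,.012),c2=(379,333,.012),stand=(460,335,.075),keepL=(266,41,.034),keepR=(321,41,.034),barF=(293,202,.032),barR=(298,360,.032)).items():
    w=watz(p,u/1.5,v/1.5,z)[:2];print(n,np.round(w,4),'rig',np.round(Rg.T@(w-Tg),4))
st()
E
```

```text
disc [0.5375 0.0165] rig [ 0.0022 -0.0032]
post [ 0.572  -0.0445] rig [ 0.0571 -0.0466]
ball [0.5205 0.0432] rig [-0.0237  0.0152]
slotA [0.5692 0.0362] rig [0.0241 0.027 ]
slotB [ 0.5024 -0.0046] rig [-0.0224 -0.0359]
strap [ 0.5128 -0.0403] rig [ 0.0008 -0.0651]
strapfront [ 0.5164 -0.0311] rig [ 0.0006 -0.0552]
tabrear [ 0.452  -0.1899] rig [ 0.001  -0.2266]
c1 [ 0.3955 -0.1352] rig [-0.0719 -0.1973]
c2 [ 0.525  -0.1855] rig [ 0.0669 -0.1949]
stand [ 0.59   -0.1849] rig [ 0.1269 -0.1698]
keepL [0.5373 0.0749] rig [-0.02    0.0508]
keepR [0.5758 0.0559] rig [0.0227 0.0478]
barF [ 0.5074 -0.0515] rig [ 0.     -0.0775]
barR [ 0.4536 -0.1755] rig [-0.003  -0.2126]
t 3.15 rig [ 0.0696 -0.1176] z 0.2312 yaw err 0.0024609830292512402 F [0.1 0.1 0.1] w 0.0003203726935571069 j6 -0.014594215509668914
```

Emit:
servo_tool:
  dr:
    - [0,0,0]
    - [0,0,0]
    - [0,0,0]
    - [0,0,0]
    - [0,0,0]
    - [0,0,0]
    - [0,0,0]
    - [0,0,0]
  travel:
    - [10,-2,45]
    - [10,-2,45]
    - [5,-1,45]
    - [0,0,42]
    - [0,0,0]
    - [10,0,0]
    - [10,0,0]
    - [0,0,0]
  hand: [1,1,1,1,1,1,1,1]

```text
time_s: 3.95
tcp_pos: [0.5712, -0.072, 0.0572]
tcp_rot: [[0.377, 0.926, 0.006], [0.926, -0.377, -0.002], [0.001, 0.006, -1.0]]
wrist_force: [-0.9, -1.0, 0.6]
grip_width: 0.0001
```

Run:
```python
from h import *
st()
```

```text
t 3.95 rig [ 0.0668 -0.0724] z 0.0572 yaw err 0.0006011762513591368 F [-0.9 -1.   0.6] w 6.860909610640106e-05 j6 0.06704091703839958
```

Emit:
servo_tool:
  dr:
    - [0,0,0]
    - [0,0,0]
    - [0,0,0]
    - [0,0,0]
    - [0,0,0]
    - [0,0,0]
    - [0,0,0]
    - [0,0,0]
  travel:
    - [8,0,0]
    - [8,0,0]
    - [8,0,0]
    - [8,0,0]
    - [8,0,0]
    - [6,0,0]
    - [2,0,0]
    - [0,0,0]
  hand: [1,1,1,1,1,1,1,1]

```text
time_s: 4.75
tcp_pos: [0.5868, -0.0273, 0.0547]
tcp_rot: [[0.378, 0.926, -0.0], [0.926, -0.378, 0.0], [0.0, -0.0, -1.0]]
wrist_force: [0.0, 0.6, -0.5]
grip_width: 0.0002
```

Run:
```python
from h import *
st()
p=optics.get_image('wrist');cv2.imwrite('pics/w2.png',cv2.resize(cv2.convertScaleAbs(p['frame'],alpha=1.4),(768,576)))
```

```text
t 4.75 rig [ 0.0643 -0.0251] z 0.0547 yaw err 9.57870974627184e-06 F [ 0.   0.6 -0.5] w 0.00017971318234322596 j6 0.15045002364925764
```

View pics/w2.png

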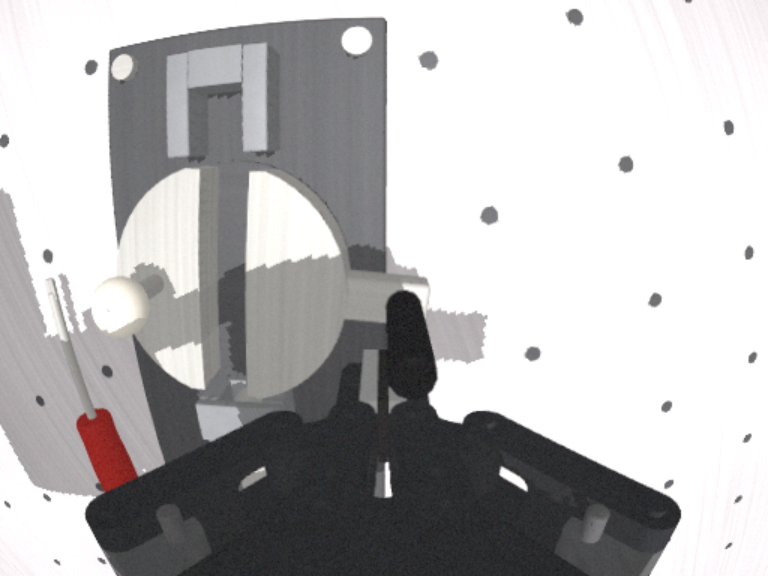

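The disc is nearly in line. The slot's top edges run from (200,168) to (205,389) on the left and from (249,171) to (246,397) on the right. I'll measure the remaining angle against the keeper's edges.

Run:
```python
from h import *
p=optics.get_image('wrist')
def r(u,v,z): return Rg.T@(watz(p,u/1.5,v/1.5,z)[:2]-Tg)
for n,a,b,z in [('L',(205,389),(200,168),.037),('R',(246,397),(249,171),.037),('kR',(273,152),(267,43),.034),('kL',(168,156),(167,55),.034),('plateR',(386,245),(386,19),.012)]:
    A,B=r(*a,z),r(*b,z);d=B-A;print(n,np.round(A,4),np.round(B,4),'ang',round(-np.arctan2(d[0],d[1]),3))
P=r(404,298,.093); print('ball',r(119,306,.066))
```

```text
L [-0.0146 -0.0458] [-0.0052  0.0477] ang -0.1
R [ 0.0043 -0.0487] [0.0144 0.0454] ang -0.107
kR [0.023  0.0519] [0.0209 0.0936] ang 0.05
kL [-0.0203  0.0535] [-0.0203  0.0942] ang -0.0
plateR [0.0646 0.0118] [0.0646 0.1078] ang 0.0
ball [-0.03033211  0.00291891]
```

Emit:
servo_tool:
  dr:
    - [0,0,0]
    - [0,0,0]
    - [0,0,0]
    - [0,0,0]
  travel:
    - [3,0,0]
    - [2,0,0]
    - [2,0,0]
    - [0,0,0]
  hand: [1,1,1,1]

```text
time_s: 5.25
tcp_pos: [0.5895, -0.0211, 0.0542]
tcp_rot: [[0.378, 0.926, -0.0], [0.926, -0.378, 0.0], [0.0, -0.0, -1.0]]
wrist_force: [-0.9, -0.6, 0.8]
grip_width: -0.0
```

Run:
```python
from h import *
st()
p=optics.get_image('wrist');cv2.imwrite('pics/w3.png',cv2.resize(cv2.convertScaleAbs(p['frame'],alpha=1.4),(768,576)))
```

```text
t 5.25 rig [ 0.0646 -0.0183] z 0.0542 yaw err -0.00034338318743887264 F [-0.9 -0.6  0.8] w -2.2401854759555746e-05 j6 0.1623522244506102
```

View pics/w3.png

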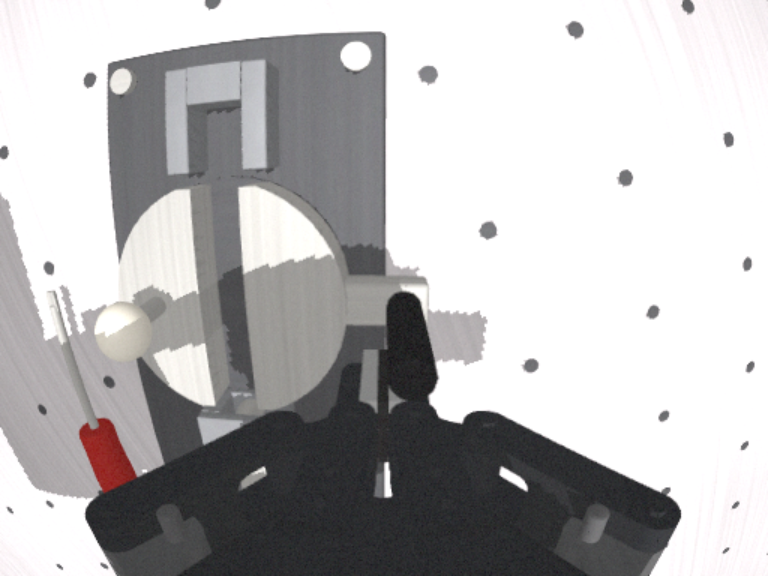

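The slot's top edges now run from (191,190) to (215,405) on the left and from (239,188) to (257,408) on the right. I'll measure the angle again.

Run:
```python
from h import *
p=optics.get_image('wrist')
def r(u,v,z): return Rg.T@(watz(p,u/1.5,v/1.5,z)[:2]-Tg)
for n,a,b,z in [('L',(215,405),(191,190),.037),('R',(257,408),(239,188),.037),('kR',(272,168),(267,60),.034),('kL',(167,174),(167,72),.034),('plateR',(386,245),(386,34),.012)]:
    A,B=r(*a,z),r(*b,z);d=B-A;print(n,np.round(A,4),np.round(B,4),'ang',round(-np.arctan2(d[0],d[1]),3))
```

```text
L [-0.0102 -0.0469] [-0.0085  0.0464] ang -0.018
R [ 0.0095 -0.0471] [0.0112 0.0461] ang -0.018
kR [0.0234 0.0528] [0.022  0.0937] ang 0.036
kL [-0.0201  0.0532] [-0.0191  0.0939] ang -0.026
plateR [0.0656 0.0186] [0.0656 0.1078] ang -0.0
```

Emit:
servo_tool:
  dr:
    - [0,0,0]
    - [0,0,0]
    - [0,0,0]
    - [0,0,0]
    - [0,0,0]
    - [0,0,0]
    - [0,0,0]
    - [0,0,0]
    - [0,0,0]
    - [0,0,0]
  travel:
    - [-15,0,0]
    - [-25,0,0]
    - [0,0,-40]
    - [0,0,-40]
    - [-40,-10,0]
    - [-42,-14,0]
    - [-42,-14,0]
    - [-42,-14,0]
    - [-42,-12,0]
    - [0,0,0]
  hand: [1,1,1,1,1,1,1,1,1,1]

```text
time_s: 6.35
tcp_pos: [0.4336, -0.2311, 0.1343]
tcp_rot: [[0.385, 0.923, -0.001], [0.923, -0.385, -0.001], [-0.001, -0.0, -1.0]]
wrist_force: [-0.0, -0.5, -0.4]
grip_width: 0.0003
```

Run:
```python
from h import *
st()
p=optics.get_image('wrist');cv2.imwrite('pics/w4.png',cv2.resize(cv2.convertScaleAbs(p['frame'],alpha=1.4),(768,576)))
st()
```

```text
t 6.35 rig [-0.0005 -0.2716] z 0.1343 yaw err -0.007436821289722451 F [-0.  -0.5 -0.4] w 0.00026102591365694916 j6 -0.3208126276049656
t 6.4 rig [ 0.     -0.2695] z 0.1344 yaw err -0.006470163628596648 F [0.4 0.4 0.3] w -6.481389019893019e-05 j6 -0.3191579736351949
```

View pics/w4.png

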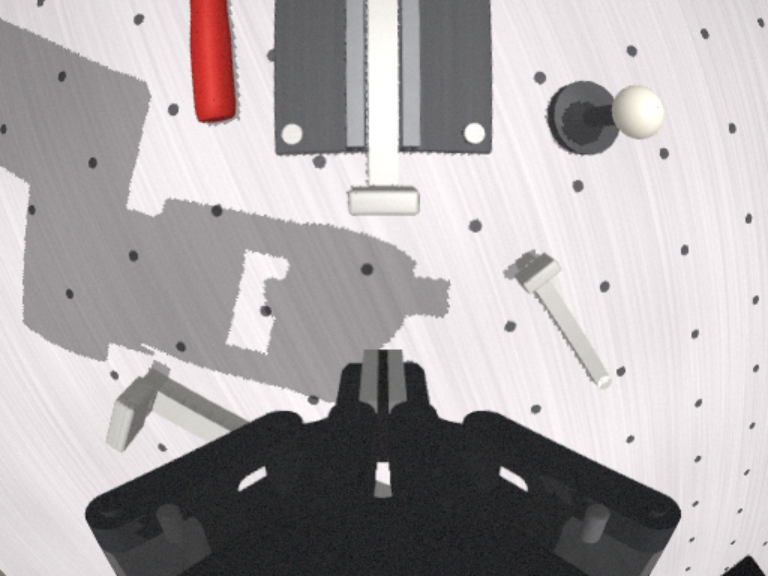

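The tab at (384,200) is on the finger line (x 384), and the stray bars at (560,320) and (170,400) are clear. I'll descend and push.

Emit:
servo_tool:
  dr:
    - [0,0,0]
    - [0,0,0]
    - [0,0,0]
    - [0,0,0]
    - [0,0,0]
    - [0,0,0]
    - [0,0,0]
  travel:
    - [0,0,45]
    - [0,0,44]
    - [0,0,0]
    - [10,0,0]
    - [10,0,0]
    - [10,0,0]
    - [0,0,0]
  hand: [1,1,1,1,1,1,1]

```text
time_s: 7.1
tcp_pos: [0.4493, -0.1979, 0.0475]
tcp_rot: [[0.376, 0.927, 0.003], [0.927, -0.376, -0.002], [-0.001, 0.004, -1.0]]
wrist_force: [-0.6, 0.2, 0.3]
grip_width: 0.0
```

Emit:
servo_tool:
  dr:
    - [0,0,0]
    - [0,0,0]
    - [0,0,0]
    - [0,0,0]
    - [0,0,0]
    - [0,0,0]
  travel:
    - [6,0,0]
    - [6,0,0]
    - [6,0,0]
    - [6,0,0]
    - [6,0,0]
    - [0,0,0]
  hand: [1,1,1,1,1,1]

```text
time_s: 7.7
tcp_pos: [0.4602, -0.1716, 0.0461]
tcp_rot: [[0.378, 0.926, 0.002], [0.926, -0.378, -0.001], [-0.001, 0.003, -1.0]]
wrist_force: [0.5, -0.9, 0.5]
grip_width: 0.0003
```

Run:
```python
from h import *
st()
```

```text
t 7.7 rig [ 0.0017 -0.2065] z 0.0461 yaw err -0.00027701412644698387 F [ 0.5 -0.9  0.5] w 0.00033068830482189823 j6 -0.19707070000569807
```

Emit:
servo_tool:
  dr:
    - [0,0,0]
    - [0,0,0]
    - [0,0,0]
    - [0,0,0]
    - [0,0,0]
    - [0,0,0]
    - [0,0,0]
    - [0,0,0]
    - [0,0,0]
  travel:
    - [10,0,0]
    - [10,0,0]
    - [10,0,0]
    - [10,0,0]
    - [10,0,0]
    - [10,0,0]
    - [10,0,0]
    - [10,0,0]
    - [0,0,0]
  hand: [1,1,1,1,1,1,1,1,1]

```text
time_s: 8.6
tcp_pos: [0.4896, -0.0964, 0.0455]
tcp_rot: [[0.378, 0.926, 0.0], [0.926, -0.378, 0.001], [0.0, -0.0, -1.0]]
wrist_force: [-0.2, 1.1, 0.4]
grip_width: 0.0004
```

Run:
```python
from h import *
st()
p=optics.get_image('wrist');cv2.imwrite('pics/w5.png',cv2.resize(cv2.convertScaleAbs(p['frame'],alpha=1.4),(768,576)))
```

```text
t 8.6 rig [ 0.0005 -0.1258] z 0.0455 yaw err -4.7245098340864544e-05 F [-0.2  1.1  0.4] w 0.0004489475073331556 j6 -0.03225820214125707
```

View pics/w5.png

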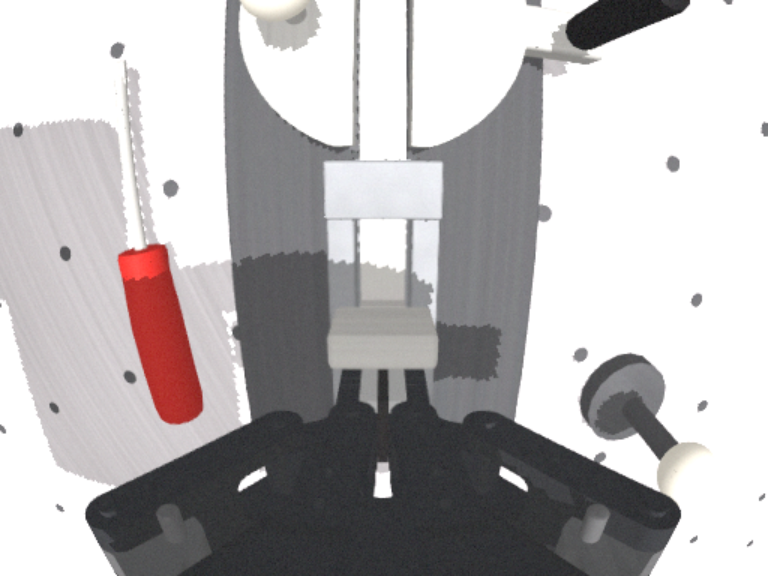

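The bar is through the slot with even gaps on both sides (x 357–408). The tab is at (384,340) and the strap's rear edge is at row 218, with about 23 mm left to go. I'll finish in small steps.

Emit:
servo_tool:
  dr:
    - [0,0,0]
    - [0,0,0]
    - [0,0,0]
    - [0,0,0]
    - [0,0,0]
  travel:
    - [5,0,0]
    - [5,0,0]
    - [5,0,0]
    - [3,0,0]
    - [0,0,0]
  hand: [1,1,1,1,1]

```text
time_s: 9.15
tcp_pos: [0.4964, -0.0799, 0.0452]
tcp_rot: [[0.378, 0.926, -0.0], [0.926, -0.378, 0.001], [0.0, -0.0, -1.0]]
wrist_force: [0.6, 0.0, -0.1]
grip_width: 0.0
```

Emit:
servo_tool:
  dr:
    - [0,0,0]
    - [0,0,0]
    - [0,0,0]
  travel:
    - [2,0,0]
    - [2,0,0]
    - [0,0,0]
  hand: [1,1,1]

```text
time_s: 9.45
tcp_pos: [0.4979, -0.0766, 0.0453]
tcp_rot: [[0.378, 0.926, -0.0], [0.926, -0.378, 0.0], [0.0, -0.0, -1.0]]
wrist_force: [-1.0, -0.8, -0.4]
grip_width: -0.0002
```

Emit:
servo_tool:
  dr:
    - [0,0,0]
    - [0,0,0]
  travel:
    - [2,0,0]
    - [0,0,0]
  hand: [1,1]

```text
time_s: 9.65
tcp_pos: [0.4987, -0.0749, 0.0453]
tcp_rot: [[0.378, 0.926, 0.0], [0.926, -0.378, 0.0], [0.0, -0.0, -1.0]]
wrist_force: [-0.1, -0.6, -0.2]
grip_width: 0.0001
```

Run:
```python
from h import *
st()
```

```text
t 9.65 rig [ 0.0008 -0.1024] z 0.0453 yaw err -0.0004943153282219725 F [-0.1 -0.6 -0.2] w 0.00011211374765701757 j6 0.016710265432606283
```

Emit:
servo_tool:
  dr:
    - [0,0,0]
    - [0,0,0]
  travel:
    - [2,0,0]
    - [0,0,0]
  hand: [1,1]

```text
time_s: 9.85
tcp_pos: [0.4994, -0.0731, 0.0453]
tcp_rot: [[0.378, 0.926, 0.0], [0.926, -0.378, 0.0], [0.0, 0.0, -1.0]]
wrist_force: [-0.3, -1.8, -0.3]
grip_width: 0.0001
```

Emit:
servo_tool:
  dr:
    - [0,0,0]
    - [0,0,0]
  travel:
    - [2,0,0]
    - [0,0,0]
  hand: [1,1]

```text
time_s: 10.05
tcp_pos: [0.4997, -0.0728, 0.0454]
tcp_rot: [[0.376, 0.926, -0.001], [0.926, -0.376, -0.002], [-0.003, -0.0, -1.0]]
wrist_force: [-4.1, -9.2, -0.6]
grip_width: -0.0
```

The push stalls with about 10 N at the expected home position. I'll back off and look.

Emit:
servo_tool:
  dr:
    - [0,0,0]
    - [0,0,0]
    - [0,0,0]
    - [0,0,0]
    - [0,0,0]
    - [0,0,0]
    - [0,0,0]
  travel:
    - [-10,0,0]
    - [-20,0,0]
    - [0,0,-40]
    - [0,0,-45]
    - [0,0,-45]
    - [0,0,0]
    - [0,0,0]
  hand: [1,1,1,1,1,1,1]

```text
time_s: 10.75
tcp_pos: [0.4893, -0.0992, 0.1764]
tcp_rot: [[0.379, 0.926, 0.003], [0.926, -0.379, -0.001], [0.0, 0.003, -1.0]]
wrist_force: [0.2, -1.5, -0.1]
grip_width: -0.0002
```

Run:
```python
from h import *
st()
p=optics.get_image('wrist');cv2.imwrite('pics/w6.png',cv2.resize(cv2.convertScaleAbs(p['frame'],alpha=1.1),(768,576)))
```

```text
t 10.75 rig [ 0.0012 -0.1285] z 0.1764 yaw err -0.0007696145146991462 F [ 0.2 -1.5 -0.1] w -0.0001829949521198141 j6 -0.036909254325988766
```

View pics/w6.png

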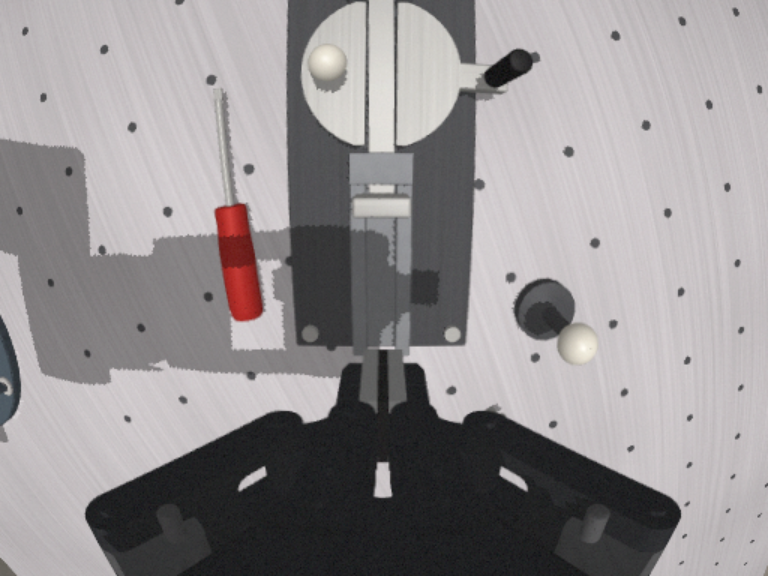

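The tab at (382,207) now sits just behind the strap (rear edge at row 185), the slot is in line, and the stand and screwdriver look undisturbed. I'll check the gap and the nose numerically, and look at the keeper from above.

Emit:
servo_tool:
  dr:
    - [0,0,0]
    - [0,0,0]
    - [0,0,0]
    - [0,0,0]
  travel:
    - [35,0,-10]
    - [35,0,-10]
    - [30,0,0]
    - [0,0,0]
  hand: [1,1,1,1]

```text
time_s: 11.2
tcp_pos: [0.5265, -0.0035, 0.1935]
tcp_rot: [[0.375, 0.927, -0.003], [0.927, -0.375, 0.002], [0.001, -0.003, -1.0]]
wrist_force: [-0.0, 0.4, -0.9]
grip_width: -0.0002
```

Run:
```python
from h import *
st()
p=optics.get_image('wrist');f=p['frame']
cv2.imwrite('pics/w7.png',cv2.resize(f[0:200,170:370],None,fx=3,fy=3,interpolation=cv2.INTER_CUBIC))
t=optics.get_image('top')
for n in ['tile','screwdriver','ballstand','bar']:
    print(n,[(np.round(q['bbox']).tolist(),round(q['conf'],2)) for q in models.boxes_of(n,t)[:3]])
```

```text
t 11.2 rig [-0.0005 -0.0258] z 0.1935 yaw err 0.0031957341274506668 F [-0.   0.4 -0.9] w -0.00021789077650042997 j6 0.1635546759456682
tile [([161.0, 124.0, 218.0, 191.0], 0.79)]
screwdriver []
ballstand [([317.0, 170.0, 334.0, 188.0], 0.77)]
bar [([347.0, 191.0, 388.0, 206.0], 0.76), ([162.0, 124.0, 216.0, 193.0], 0.67), ([341.0, 251.0, 406.0, 313.0], 0.64)]
```

View pics/w7.png

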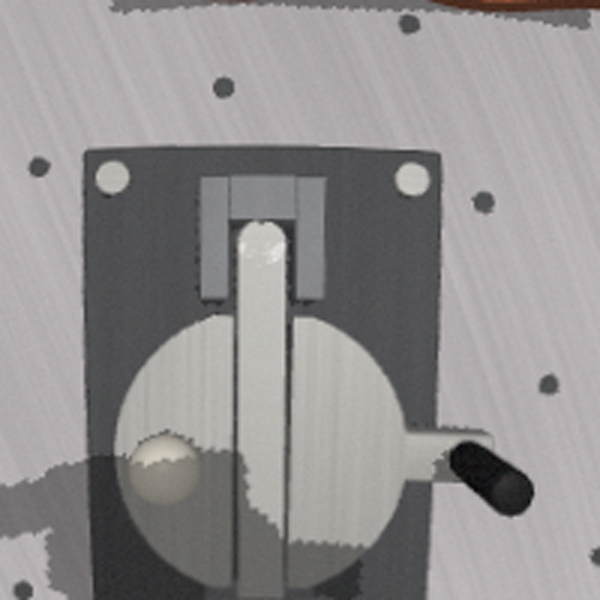

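The nose at (262,222) is touching the closed end of the keeper (row 219), and the disc is in line. I'm handing in.

```bash
python3 -c "
from station import arm
print(arm.hand_in())"
```

```text
the job is handed in; nothing more can be done
None
```

The stage is locked and the job is handed in, at about 11 s of the 48 s allowed. No verdict was reported.

I turned the disc by its post from about -0.66 rad to about -0.02 rad. Then I pushed the bar by its tab through the slot until it stalled at about 10 N against the end of the keeper, and backed the arm off.

Last checks:
- **Bar:** the wrist picture showed the nose touching the closed end of the keeper, within about 1 mm by eye. The bar was centred in the slot.
- **Disc:** the slot looked in line. I last measured its angle before pushing the bar, not after.
- **Tile and ball stand:** the network found both within about 3 pixels of their starting positions in the top picture.
- **Screwdriver:** the network found nothing in the last top picture. The last wrist picture that showed it had it lying beside the rig, apparently undisturbed, and the arm never worked near it.
- **Arm:** clear of everything, with the fingertips about 0.19 m above the table.

One disagreement: the wrist and top cameras differed by 2–3 mm along the bar's line. I relied on the contact force for the final position.

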